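# Sweep three drone motors through a gate into the slot

## Task

Three small drone motors stand loose on the desk in front of the funnel-shaped metal fence. Without picking anything up, push them with your fingertips one at a time through the narrow gate into the slot behind it: each must be wholly in the slot, past the gate, before the next one enters the gate, and at the end all three stand upright in a row inside the slot. Do not tip the motors over, and leave the tin, the little camera and the tape roll where they are.

Things in the scene. Friction and masses are not known exactly. Their poses are not given: they have to be found in the camera images.
- fence: low fixed fence of aluminium strip, walls 4 mm thick, 12 mm high, no floor (parts slide on the desk). Origin: on the desk, middle of the gate; -y leads into the slot, +y out of the mouth to the loose motors, x across. Gate: 36 mm clear between two round posts (8 mm thick, 14 mm high) at x = +-22, y = -3 mm. A motor is wholly past it with its centre beyond y = -21 mm, wholly before it at y > 16 mm
- fence_stop (a point): middle of the inner face of the wall that closes the slot, on the desk, 115 mm behind the gate. The slot between is straight, 40 mm wide, open above, with room for the three motors in single file; four screwed feet, 4 mm high, reach 15 mm out from its outer sides
- fence_mouth (a point): middle of the funnel's mouth, on the desk, 33 mm in front of the gate; here the two straight 45-degree wings (4 mm thick, 12 mm high) end 58 mm to each side. At the start the motors stand 85 to 140 mm in front of the gate, one within 8 mm of the centre line, one 55 to 70 mm to each side; tin and camera stand behind them, one to each side
- motor_1: one of three identical small brushless drone motors standing upright on the desk: a black squat bell, 28 mm across, round, 20 mm high, with a thin shaft on top to 31 mm (push on the bell, not the shaft); 33 g (within a third). Origin: centre of its underside; z is its upright axis. Slides easily on the desk
- motor_2: one of three identical small brushless drone motors standing upright on the desk: a black squat bell, 28 mm across, round, 20 mm high, with a thin shaft on top to 31 mm (push on the bell, not the shaft); 33 g (within a third). Origin: centre of its underside; z is its upright axis. Slides easily on the desk
- motor_3: one of three identical small brushless drone motors standing upright on the desk: a black squat bell, 28 mm across, round, 20 mm high, with a thin shaft on top to 31 mm (push on the bell, not the shaft); 33 g (within a third). Origin: centre of its underside; z is its upright axis. Slides easily on the desk
- tin: round flux tin, 47 mm across, 18 mm high (wider than the gate); origin: centre of its underside. Loose; to be left where it stands
- cam: little black drone camera, a 19 mm cube, 18 mm high, with a stub lens to +x of its frame, 29 mm long in all; origin: underside, 5 mm from the rear face. Loose; to be left where it stands
- tape: roll of tape lying flat, 57 mm across, 19 mm high; origin: centre of its underside. Stands beside the slot. Loose; to be left where it stands
Things that resemble listed ones, but are neither listed nor needed, are in the scene too. Leave any green, pink or white look-alike of the motor_1 alone.

How it is judged:
On the way, in this order (a step that is already met when the one before it is completed fails the run):
1. one motor is wholly in the slot while the other two are still in front of the gate (((y of motor_1 in the frame of fence between -0.108 and -0.019 m and x of motor_1 in the frame of fence between -0.012 and 0.012 m and z of motor_1 in the frame of fence below 0.006 m and angle between motor_1's own z axis and vertical below 0.15 rad and y of each of motor_2, motor_3 in the frame of fence above 0.016 m) or (y of each of motor_1, motor_3 in the frame of fence above 0.016 m and y of motor_2 in the frame of fence between -0.108 and -0.019 m and x of motor_2 in the frame of fence between -0.012 and 0.012 m and z of motor_2 in the frame of fence below 0.006 m and angle between motor_2's own z axis and vertical below 0.15 rad) or (y of each of motor_1, motor_2 in the frame of fence above 0.016 m and y of motor_3 in the frame of fence between -0.108 and -0.019 m and x of motor_3 in the frame of fence between -0.012 and 0.012 m and z of motor_3 in the frame of fence below 0.006 m and angle between motor_3's own z axis and vertical below 0.15 rad))), for 0.2 s.
2. a second motor is wholly in the slot while the third is still in front of the gate (((y of motor_1 in the frame of fence between -0.108 and -0.019 m and x of motor_1 in the frame of fence between -0.012 and 0.012 m and z of each of motor_1, motor_2 in the frame of fence below 0.006 m and angle between each of motor_1, motor_2's own z axis and vertical below 0.15 rad and y of motor_2 in the frame of fence between -0.108 and -0.019 m and x of motor_2 in the frame of fence between -0.012 and 0.012 m and y of motor_3 in the frame of fence above 0.016 m) or (y of motor_1 in the frame of fence between -0.108 and -0.019 m and x of motor_1 in the frame of fence between -0.012 and 0.012 m and z of each of motor_1, motor_3 in the frame of fence below 0.006 m and angle between each of motor_1, motor_3's own z axis and vertical below 0.15 rad and y of motor_2 in the frame of fence above 0.016 m and y of motor_3 in the frame of fence between -0.108 and -0.019 m and x of motor_3 in the frame of fence between -0.012 and 0.012 m) or (y of motor_1 in the frame of fence above 0.016 m and y of motor_2 in the frame of fence between -0.108 and -0.019 m and x of motor_2 in the frame of fence between -0.012 and 0.012 m and z of each of motor_2, motor_3 in the frame of fence below 0.006 m and angle between each of motor_2, motor_3's own z axis and vertical below 0.15 rad and y of motor_3 in the frame of fence between -0.108 and -0.019 m and x of motor_3 in the frame of fence between -0.012 and 0.012 m))), for 0.2 s.
3. all three motors are wholly in the slot ((y of motor_1 in the frame of fence between -0.108 and -0.019 m and x of motor_1 in the frame of fence between -0.012 and 0.012 m and z of each of motor_1, motor_2, motor_3 in the frame of fence below 0.006 m and angle between each of motor_1, motor_2, motor_3's own z axis and vertical below 0.15 rad and y of motor_2 in the frame of fence between -0.108 and -0.019 m and x of motor_2 in the frame of fence between -0.012 and 0.012 m and y of motor_3 in the frame of fence between -0.108 and -0.019 m and x of motor_3 in the frame of fence between -0.012 and 0.012 m)), for 0.2 s.
At the end, for the whole second after the job is handed in: all three motors stand in the slot, centres 19 to 108 mm behind the gate's middle and within 12 mm of the slot's centre line, on the desk (within 6 mm), upright within 0.15 rad and at rest; tin, camera and tape roll within 12 mm of where they stood (y of motor_1 in the frame of fence between -0.108 and -0.019 m and x of motor_1 in the frame of fence between -0.012 and 0.012 m and z of each of motor_1, motor_2, motor_3 in the frame of fence below 0.006 m and angle between each of motor_1, motor_2, motor_3's own z axis and vertical below 0.15 rad and linear speed of each of motor_1, motor_2, motor_3 below 0.02 m/s and y of motor_2 in the frame of fence between -0.108 and -0.019 m and x of motor_2 in the frame of fence between -0.012 and 0.012 m and y of motor_3 in the frame of fence between -0.108 and -0.019 m and x of motor_3 in the frame of fence between -0.012 and 0.012 m and distance of each of tin, cam, tape from where it was at the start of the episode below 0.012 m); the robot touches nothing.
It fails at once if a motor is lifted off the desk (height (world z) of any of motor_1, motor_2, motor_3 above 0.012 m).
It fails at once if a motor is tipped over (angle between any of motor_1, motor_2, motor_3's own z axis and vertical above 0.6 rad).
It fails at once if the tin, the camera or the tape roll is lifted or pushed away (distance of any of tin, cam, tape from where it was at the start of the episode above 0.012 m).
It also fails if it takes over 69 s, if anything falls off the work surface, if the arm or the gripper's body presses on something with over 40 N, if the wrist force passes 120 N, or if a joint passes its speed limit or range.

## Robot

A 6-joint arm with a two-finger parallel gripper is mounted at the origin on a cart in front of the work surface, level with it; the furniture and walls round the work are solid. World frame = base frame: x ahead of the robot, y to its left, z up, the work surface at z = 0. Lengths are in m, angles in rad, forces in N, time in s.
With the tool pointing down it reaches from about 0.375 to 0.975 m from the base axis. Payload 3.8 kg.
Tool frame: the origin (TCP) lies midway between the tips of the shut fingers; the grasp point (between the pads) lies 19 mm behind it; z points along the fingers, y is the line along which they close (so a half turn about z gives the same grasp; the last joint's range is limited). The gripper opens to 85 mm and grips with 20 to 120 N. Pads are 22 mm wide; open, the fingers measure 114 mm over their backs; the gripper's body (76 mm by 85 mm) begins 54 mm behind the grasp point. The pads swing forward as they close: fully open they stand 13 mm farther back than shut.
Start: joints at [1.283, 0.264, 1.604, -0, 1.274, -0.037], TCP at [0.168, 0.654, 0.231] pointing down, gripper open.
Joint ranges: [-2.63, 2.63], [-0.94, 2.18], [0.31, 2.57], [-1.31, 4.45], [0, 2.66], [-2.55, 2.55]. Speed limits (rad/s): [2.57, 2.57, 3.14, 3.14, 3.14, 3.14].

## Interface

Orientations are given as a rotation vector (axis times angle).
In Python, from workcell import read_state, vision, ticket gives the robot as it stands. The module is installed in compiled form; this text tells all that it offers.
- The arm moves only by the tool jog_arm, never from a script. Its arguments are lists of equal length, an entry for each row: "turn": the turn, a rotation vector about the tool's x, y, z in rad, a list of three; "delta_pos": the shift along the tool's x, y, z in m, a list of three; "gripper": the finger opening in m, from 0 to 0.0854. In form: {"turn": [[rx, ry, rz], ...], "delta_pos": [[dx, dy, dz], ...], "gripper": [gripper, ...]}. A call has 1 to 20 rows; each row shifts and turns the commanded pose from where the row before left it, along the tool's axes as they then stand; what a row does not reach is not made up. A row lasts 1/12 s, in which the tool goes at most 41.7 mm and 7.16 degrees, less where a joint would pass 70% of its speed; a pose out of reach is approached as far as the arm can. A call with a gripper value outside its range is refused whole. The fingers move at their own pace and stop on an object; "grip_force" is the grip in N (left out, the last holds). Time passes only in rows, so rows that do not move let the fingers close. It gives the time, the measured TCP pose, the force, the opening and the grip force at its end, in the units of the state.
- read_state(): the state, without advancing time (a new reading comes with each control period).
- vision.read_camera(name): name is "side" or "top"; returns the picture (400x640x3 uint8, red, green, blue); there is no depth.
- vision.calibration(name): a dict with "vfov" (degrees; the focal length in pixels is half the picture's height over the tangent of half this angle, whatever the lens; pixels are square), "cx", "cy" (the principal point, pixels), "dist" ([k1, k2, p1, p2, k3] as OpenCV has them; the pictures are not rectified), "R" (3x3) and "t" (3): a world point X has camera coordinates R X + t. Camera axes: x right, y down, z forward; pixel columns grow to the right and rows downward; lengths in m; the calibration is good to about 2 mm. A picture is of the moment at which its call begins. calibration takes no time and is no camera call.
- ticket.finish_job(): hands the job in; it is judged then, once.
The state is a dict: "time": time; "q": joint angles; "joint_vel": joint speeds; "joint_torque": joint torques, N m; "tool_pos": TCP position; "tcp_rot": TCP orientation; "wrist_force": force on the tool from outside, world axes, zero at the start; "torque": the same for the moment, N m; "width": opening from 0.0 (shut) to 1.0 (fully open); "grip_force": force on a finger pad.
Only numpy, scipy, OpenCV 4.12 (cv2) and the standard library are available. Lean on these libraries where they do the work, as an engineer would, in place of code of your own. Each camera call takes 0.05 s, during which the arm holds its last target. There are 200 camera calls.

## Working session

There is one attempt and no reset: what is moved stays moved. The work goes in short steps, Python scripts to look and compute and a tool call to move; the robot and the scene stay as the last step left them, time stands still between calls to the robot, and variables do not carry over. Pictures are saved under pics/ and viewed, at most 11 in all, crops included, and the job is handed in when it is done.

Besides the shell and the picture viewer there is one more tool, called after "Emit:" by a JSON object that holds its "fn" and its "kwargs". jog_arm: Moves the arm, as the interface text tells. Its arguments: {"type":"object","properties":{"turn":{"type":"array","items":{"type":"array","items":{"type":"number"}}},"delta_pos":{"type":"array","items":{"type":"array","items":{"type":"number"}}},"gripper":{"type":"array","items":{"type":"number"}},"grip_force":{"type":"number"}},"required":["turn","delta_pos","gripper"]}

```bash
mkdir -p pics; cat > h.py <<'E'
import numpy as np, cv2
from workcell import read_state, vision, ticket
def cal(n):
    c=vision.calibration(n); f=200/np.tan(np.radians(c["vfov"])/2)
    K=np.array([[f,0,c["cx"]],[0,f,c["cy"]],[0,0,1]]); return K,np.array(c["dist"],float),np.array(c["R"]),np.array(c["t"])
def ray(n,uv,z=0.):
    K,d,R,t=cal(n); p=cv2.undistortPoints(np.array(uv,float).reshape(-1,1,2),K,d).reshape(-1,2)
    D=np.c_[p,np.ones(len(p))]@R; C=-R.T@t
    return C+D*((z-C[2])/D[:,2])[:,None]
def proj(n,X):
    K,d,R,t=cal(n); return cv2.projectPoints(np.array(X,float).reshape(-1,1,3),cv2.Rodrigues(R)[0],t,K,d)[0].reshape(-1,2)
def snap(n,name):
    im=vision.read_camera(n); cv2.imwrite(f"pics/{name}.png",im[:,:,::-1]); return im
E
python3 - <<'E'
from h import *
for n in("top","side"):
    snap(n,n+"0"); K,d,R,t=cal(n); print(n,K[0,0],-R.T@t,R[2],d)
s=read_state();print(s["time"],s["tool_pos"],s["tcp_rot"])
E
```

```text
top 496.62791681634565 [0.34704252 0.15015071 1.13570431] [ 0.11677236  0.00143941 -0.99315766] [-0.15492842  0.          0.          0.          0.        ]
side 408.0139359738306 [0.28476675 0.92939339 0.34181135] [ 0.2261817  -0.90713065 -0.35490256] [0.01933877 0.         0.         0.         0.        ]
0.1 [0.16734399 0.6532223  0.23005557] [-0.39289562 -3.11660948  0.00323213]
```

View pics/top0.png

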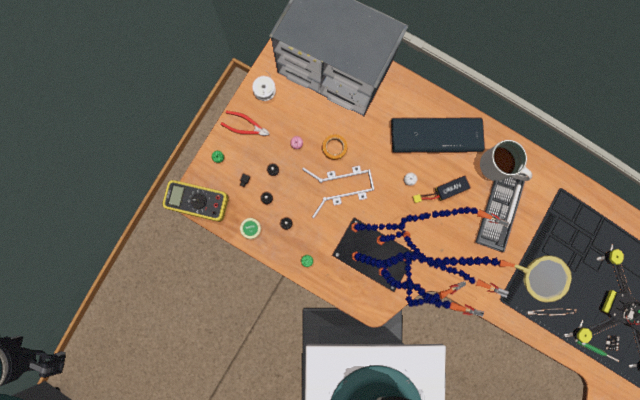

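View pics/side0.png

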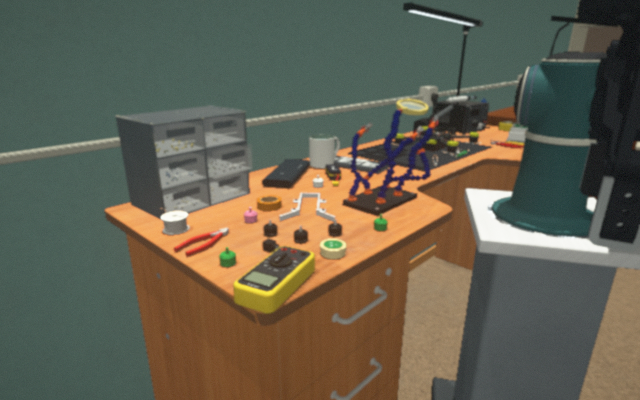

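The top view shows three black motors at (273,170), (267,198) and (286,224), the camera at (244,180), the tin at (250,228), the tape at (334,147), and the fence from about (305,170)/(316,215) to its stop at (371,180). The look-alikes are green at (218,157) and (307,261), pink at (297,143) and white at (410,179). I choose the three black ones and check them in a crop.

```bash
python3 - <<'E'
from h import *
im=cv2.imread("pics/top0.png")
cv2.imwrite("pics/c0.png",cv2.resize(im[125:255,205:395],None,fx=4.2,fy=4.2,interpolation=cv2.INTER_CUBIC))
g=im.max(2)
m=(g<60).astype(np.uint8)
n,l,s,c=cv2.connectedComponentsWithStats(m)
for i in range(1,n):
    x,y=c[i]
    if 8<s[i,4]<400 and 205<x<345 and 130<y<260: print(s[i],c[i].round(1),ray("top",c[i],.018).round(4))
w=((im.min(2)>165)).astype(np.uint8)
n,l,s,c=cv2.connectedComponentsWithStats(w)
for i in range(1,n):
    x,y=c[i]
    if s[i,4]>5 and 205<x<395 and 130<y<260: print("w",s[i],c[i].round(1),ray("top",c[i],.012).round(4))
E
```

```text
[268 165  10  10  73] [272.6 169.7] [[0.547  0.2395 0.018 ]]
[241 175   9  11  60] [244.3 179.8] [[0.5232 0.3039 0.018 ]]
[262 193  10  11  73] [266.5 198.2] [[0.4812 0.252  0.018 ]]
[212 211   4   4  11] [213.8 212.9] [[0.4467 0.3718 0.018 ]]
[281 218  11  11  72] [286.1 223.1] [[0.4251 0.2068 0.018 ]]
w [255 127  13   8  58] [261.6 130.9] [[0.6397 0.2674 0.012 ]]
w [303 166  65  16 226] [337.4 173.7] [[0.5401 0.091  0.012 ]]
w [313 169  61  49 281] [346.  195.9] [[0.4889 0.0713 0.012 ]]
w [240 218  20  20  92] [249.7 228.2] [[0.4131 0.2898 0.012 ]]
```

View pics/c0.png

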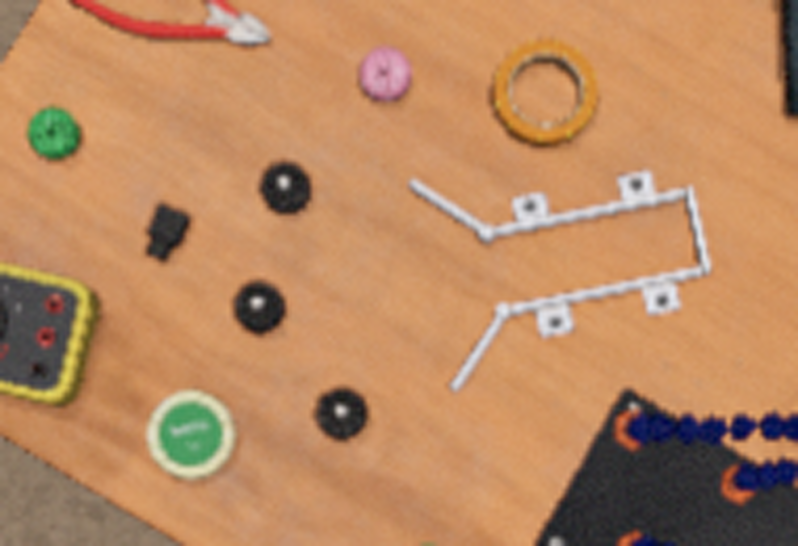

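```bash
cat >> h.py <<'E'
def fence():
    c=np.array([[487,234],[503,310],[689,191],[706,271],[414,183],[456,387]],float)
    px=(c+.5)/4.2-.5+[205,125]
    F=np.array([[22,-3],[-22,-3],[22,-117],[-22,-117],[57,32],[-57,32]])/1000
    W=ray("top",px[:2],.014),ray("top",px[2:],.012); W=np.vstack(W)[:,:2]
    mf,mw=F.mean(0),W.mean(0); U,S,V=np.linalg.svd((F-mf).T@(W-mw)); R=(U@V).T
    return R,mw-R@mf,F,W
def tof(X):
    R,t,_,_=fence(); return (np.array(X)[...,:2]-t)@R
def toolf():
    s=read_state(); R,t,_,_=fence(); r=cv2.Rodrigues(np.array(s["tcp_rot"]))[0]
    y=R.T@r[:2,1]; return tof(np.array(s["tool_pos"]))*1000, s["tool_pos"][2]*1000, np.degrees(np.arctan2(y[1],y[0]))
E
python3 - <<'E'
from h import *
R,t,F,W=fence(); print(R,t,np.degrees(np.arctan2(R[1,0],R[0,0])))
print("resid mm",((W-t)@R-F).round(4)*1000)
for n,p,z in(("mA",[272.6,169.7],.013),("mB",[266.5,198.2],.013),("mC",[286.1,223.1],.013),("cam",[244.3,179.8],.012),("tin",[249.7,228.2],.015),("tape",[334,147.5],.012)):
    w=ray("top",p,z); print(n,w.round(4)[0,:2],(tof(w)*1000).round(1))
print(toolf())
# dark comps, side view
im=cv2.imread("pics/side0.png"); m=(im.max(2)<65).astype(np.uint8)
n,l,s,c=cv2.connectedComponentsWithStats(m)
for i in range(1,n):
    if 40<s[i,4]<500 and 240<c[i][0]<350 and 210<c[i][1]<260:
        print("side",s[i],c[i].round(1),(tof(ray("side",c[i],.011))*1000).round(1))
E
```

```text
[[ 0.97781216 -0.20948359]
 [ 0.20948359  0.97781216]] [0.50271094 0.12782799] 12.092090998082911
resid mm [[-0.8  0.3]
 [ 0.6  0.3]
 [ 0.6  0.9]
 [-0.5  1.3]
 [ 0.1 -1.4]
 [-0.1 -1.4]]
mA [0.5479 0.2399] [[ 67.7 100.1]]
mB [0.4819 0.2526] [[  5.8 126.4]]
mC [0.4255 0.2071] [[-58.9  93.7]]
cam [0.5242 0.3047] [[ 58.  168.4]]
tin [0.413  0.2893] [[-53.9 176.7]]
tape [0.6014 0.099 ] [[ 90.4 -48.9]]
(array([-217.86439604,  583.99082845]), np.float64(230.05557370604566), np.float64(63.53772379919012))
side [265 228  11   7  42] [269.9 230.8] [[ 68.1 111.6]]
side [265 244   9   7  44] [268.3 247. ] [[ 61.3 180.5]]
```

Emit:
{"fn": "jog_arm", "kwargs": {"turn": [[0, 0, 0.123], [0, 0, 0.123], [0, 0, 0.123], [0, 0, 0.123], [0, 0, 0.123], [0, 0, 0.123], [0, 0, 0.123], [0, 0, 0.123], [0, 0, 0.123], [0, 0, 0], [0, 0, 0], [0, 0, 0], [0, 0, 0], [0, 0, 0], [0, 0, 0], [0, 0, 0], [0, 0, 0], [0, 0, 0], [0, 0, 0], [0, 0, 0]], "delta_pos": [[0, 0, 0], [0, 0, 0], [0, 0, 0], [0, 0, 0], [0, 0, 0], [0, 0, 0], [0, 0, 0], [0, 0, 0], [0, 0, 0], [-0.03, 0.016, 0.008], [-0.03, 0.016, 0.008], [-0.03, 0.016, 0.008], [-0.03, 0.016, 0.008], [-0.03, 0.016, 0.008], [-0.03, 0.016, 0.008], [-0.03, 0.016, 0.008], [-0.03, 0.016, 0.008], [-0.03, 0.016, 0.008], [-0.03, 0.016, 0.008], [-0.03, 0.016, 0.008]], "gripper": [0.014, 0.014, 0.014, 0.014, 0.014, 0.014, 0.014, 0.014, 0.014, 0.014, 0.014, 0.014, 0.014, 0.014, 0.014, 0.014, 0.014, 0.014, 0.014, 0.014], "grip_force": 40}}

```text
time: 1.77
tool_pos: [0.4098, 0.3669, 0.1425]
tcp_rot: [-1.972, -2.445, 0.001]
wrist_force: [0.1, -0.0, -0.3]
width: 0.162
grip_force: 0.0
```

```bash
python3 -c "
from h import *
print(toolf());s=read_state();print(s['time'],s['q'],s['width'],s['tcp_rot'])"
```

```text
(array([-40.78586069, 253.20466845]), np.float64(142.52740204861263), np.float64(0.12030488913627121))
1.7667 [ 6.84916055e-01  1.02660523e-01  1.96450722e+00 -1.29712988e-05
  1.07505071e+00  4.71775630e-01] 0.16213157332323955 [-1.97246568e+00 -2.44504487e+00  9.65664135e-04]
```

Emit:
{"fn": "jog_arm", "kwargs": {"turn": [[0, 0, 0], [0, 0, 0], [0, 0, 0], [0, 0, 0], [0, 0, 0], [0, 0, 0], [0, 0, 0], [0, 0, 0], [0, 0, 0], [0, 0, 0], [0, 0, 0], [0, 0, 0], [0, 0, 0]], "delta_pos": [[-0.014, 0.008, 0.012], [-0.014, 0.008, 0.012], [-0.014, 0.008, 0.012], [-0.014, 0.008, 0.012], [-0.014, 0.008, 0.012], [-0.014, 0.008, 0.012], [0, 0, 0.011], [0, 0, 0.011], [0, 0, 0.011], [0, 0, 0.011], [0, 0, 0.011], [0, 0, 0.008], [0, 0, 0]], "gripper": [0.014, 0.014, 0.014, 0.014, 0.014, 0.014, 0.014, 0.014, 0.014, 0.014, 0.014, 0.014, 0.014]}}

```text
time: 2.85
tool_pos: [0.472, 0.2961, 0.0059]
tcp_rot: [-1.971, -2.445, 0.006]
wrist_force: [-1.0, -0.6, -0.4]
width: 0.163
grip_force: 0.0
```

```bash
python3 -c "
from h import *
print(toolf());s=read_state();print(s['time'],s['width'])
im=snap('top','t1');cv2.imwrite('pics/c1.png',cv2.resize(im[125:255,205:395,::-1],None,fx=4.2,fy=4.2,interpolation=cv2.INTER_CUBIC))"
```

```text
(array([  5.2590177 , 170.98508137]), np.float64(5.936006380287965), np.float64(0.1551704935393642))
2.85 0.1626759848434427
```

View pics/c1.png

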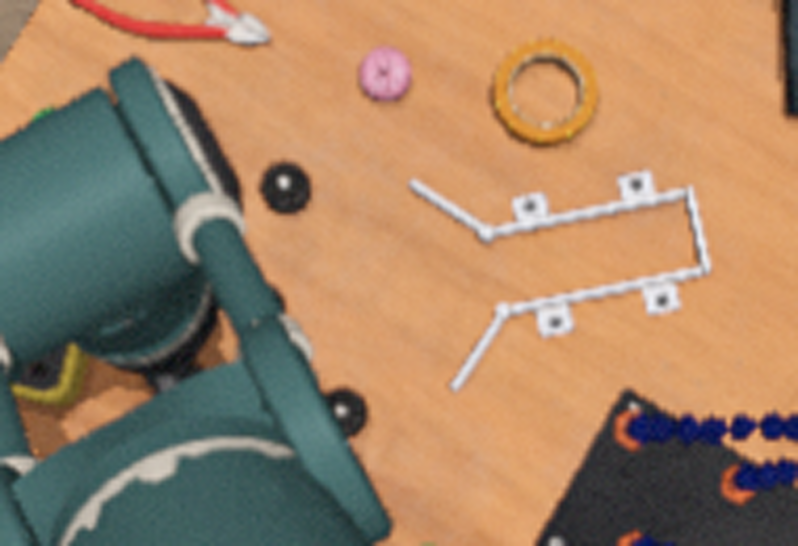

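The arm hides the middle motor in the top view; the other two and the fence are unmoved. Push the middle one.

Emit:
{"fn": "jog_arm", "kwargs": {"turn": [[0, 0, 0], [0, 0, 0], [0, 0, 0], [0, 0, 0], [0, 0, 0], [0, 0, 0], [0, 0, 0], [0, 0, 0], [0, 0, 0], [0, 0, 0], [0, 0, 0], [0, 0, 0], [0, 0, 0], [0, 0, 0], [0, 0, 0], [0, 0, 0], [0, 0, 0], [0, 0, 0], [0, 0, 0], [0, 0, 0]], "delta_pos": [[-0.006, 0, 0], [-0.006, 0, 0], [-0.004, 0, 0], [-0.004, 0, 0], [-0.005, 0, 0], [-0.006, -0.0003, 0], [-0.006, -0.0003, 0], [-0.006, -0.0003, 0], [-0.006, -0.0003, 0], [-0.006, -0.0003, 0], [-0.006, -0.0003, 0], [-0.006, -0.0003, 0], [-0.006, -0.0003, 0], [-0.006, -0.0003, 0], [-0.006, -0.0003, 0], [-0.006, -0.0003, 0], [-0.006, -0.0003, 0], [-0.006, -0.0003, 0], [-0.004, 0, 0], [-0.002, 0, 0]], "gripper": [0.014, 0.014, 0.014, 0.014, 0.014, 0.014, 0.014, 0.014, 0.014, 0.014, 0.014, 0.014, 0.014, 0.014, 0.014, 0.014, 0.014, 0.014, 0.014, 0.014]}}

```text
time: 4.57
tool_pos: [0.4933, 0.1886, 0.0083]
tcp_rot: [1.973, 2.444, -0.0]
wrist_force: [-0.1, 0.2, 0.2]
width: 0.163
grip_force: 0.1
```

```bash
python3 -c "
from h import *
print(toolf())
im=snap('side','s1');cv2.imwrite('pics/d1.png',cv2.resize(im[150:290,200:400,::-1],None,fx=4,fy=4,interpolation=cv2.INTER_CUBIC))"
```

```text
(array([ 3.51758359, 61.34783976]), np.float64(8.27337249974336), np.float64(0.08141571047973672))
```

View pics/d1.png

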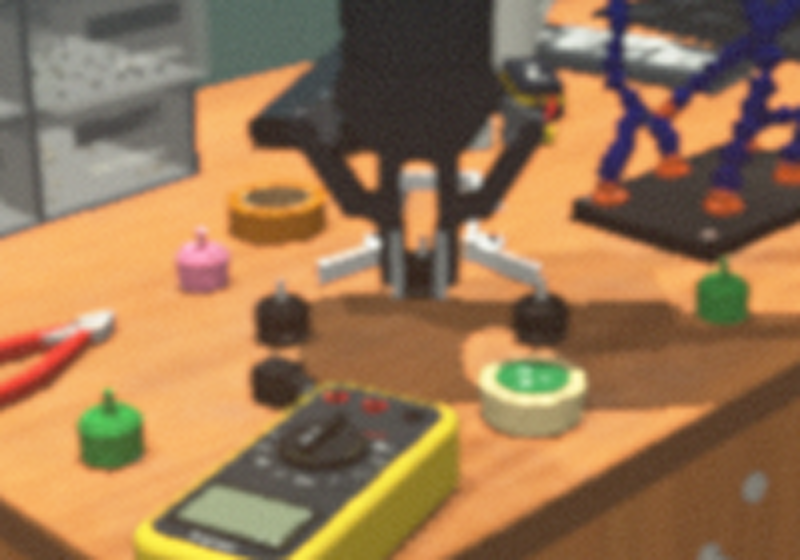

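The motor sits in the notch between the fingertips, with its shaft at about (420,250) in the crop, heading for the gate. The two others stand at (282,318) and (540,318), untouched.

Emit:
{"fn": "jog_arm", "kwargs": {"turn": [[0, 0, 0], [0, 0, 0], [0, 0, 0], [0, 0, 0], [0, 0, 0], [0, 0, 0], [0, 0, 0], [0, 0, 0], [0, 0, 0], [0, 0, 0], [0, 0, 0], [0, 0, 0], [0, 0, 0]], "delta_pos": [[-0.004, -0.0005, 0], [-0.006, -0.0005, 0], [-0.006, -0.0005, 0], [-0.006, -0.0005, 0], [-0.006, -0.0005, 0], [-0.004, -0.0005, 0], [-0.002, 0, 0], [0.004, 0, 0], [0, 0, 0], [0, 0, 0], [0, 0, 0], [0, 0, 0], [0, 0, 0]], "gripper": [0.014, 0.014, 0.014, 0.014, 0.014, 0.014, 0.014, 0.014, 0, 0, 0, 0, 0]}}

```text
time: 5.7
tool_pos: [0.4966, 0.1595, 0.0083]
tcp_rot: [-1.972, -2.445, 0.0]
wrist_force: [-0.2, -0.1, -0.5]
width: -0.001
grip_force: 0.0
```

```bash
python3 -c "
from h import *
print(toolf(),read_state()['width'])"
```

```text
(array([ 0.61947986, 32.21045095]), np.float64(8.253176277846674), np.float64(0.13085376939444307)) -0.001056365764979666
```

Emit:
{"fn": "jog_arm", "kwargs": {"turn": [[0, 0, 0], [0, 0, 0], [0, 0, 0], [0, 0, 0], [0, 0, 0], [0, 0, 0], [0, 0, 0], [0, 0, 0], [0, 0, 0], [0, 0, 0], [0, 0, 0], [0, 0, 0], [0, 0, 0], [0, 0, 0], [0, 0, 0], [0, 0, 0], [0, 0, 0], [0, 0, 0], [0, 0, 0], [0, 0, 0]], "delta_pos": [[-0.003, 0, 0], [-0.005, 0, 0], [-0.005, 0, 0], [-0.005, 0, 0], [-0.005, 0, 0], [-0.005, 0, 0], [-0.005, 0, 0], [-0.005, 0, 0], [-0.005, 0, 0], [-0.005, 0, 0], [-0.005, 0, 0], [-0.005, 0, 0], [-0.005, 0, 0], [-0.005, 0, 0], [-0.005, 0, 0], [-0.005, 0, 0], [-0.005, 0, 0], [-0.005, 0, 0], [-0.004, 0, 0], [-0.002, 0, 0]], "gripper": [0, 0, 0, 0, 0, 0, 0, 0, 0, 0, 0, 0, 0, 0, 0, 0, 0, 0, 0, 0]}}

```text
time: 7.37
tool_pos: [0.5166, 0.0668, 0.0083]
tcp_rot: [1.973, 2.445, -0.0]
wrist_force: [-0.1, 0.1, 0.5]
width: 0.005
grip_force: 0.1
```

```bash
python3 -c "
from h import *
print(toolf(),read_state()['wrist_force'])"
```

```text
(array([  0.8326835 , -62.58151266]), np.float64(8.282316461469575), np.float64(0.0887844132044792)) [-0.08681031  0.09520439  0.52326583]
```

Emit:
{"fn": "jog_arm", "kwargs": {"turn": [[0, 0, 0], [0, 0, 0], [0, 0, 0], [0, 0, 0], [0, 0, 0], [0, 0, 0], [0, 0, 0], [0, 0, 0], [0, 0, 0], [0, 0, 0], [0, 0, 0], [0, 0, 0], [0, 0, 0], [0, 0, 0], [0, 0, 0.122], [0, 0, 0.122], [0, 0, 0.122], [0, 0, 0.122], [0, 0, 0.122], [0, 0, 0.122]], "delta_pos": [[0.005, 0, 0], [0, 0, -0.01], [0, 0, -0.012], [0, 0, -0.012], [0, 0, -0.012], [0, 0, -0.01], [0.024, 0.012, 0], [0.024, 0.012, 0], [0.024, 0.012, 0], [0.024, 0.012, 0], [0.024, 0.012, 0], [0.024, 0.012, 0], [0.024, 0.012, 0], [0.024, 0.012, 0], [0, 0, 0], [0, 0, 0], [0, 0, 0], [0, 0, 0], [0, 0, 0], [0, 0, 0]], "gripper": [0, 0, 0, 0, 0, 0, 0.014, 0.014, 0.014, 0.014, 0.014, 0.014, 0.014, 0.014, 0.014, 0.014, 0.014, 0.014, 0.014, 0.014]}}

```text
time: 9.03
tool_pos: [0.569, 0.2806, 0.0656]
tcp_rot: [2.721, 1.569, 0.002]
wrist_force: [-0.3, 0.5, 0.4]
width: 0.165
grip_force: 0.0
```

```bash
python3 -c "
from h import *
print(toolf(),read_state()['wrist_force'])
im=snap('top','t2');cv2.imwrite('pics/c2.png',cv2.resize(im[125:255,205:395,::-1],None,fx=4.2,fy=4.2,interpolation=cv2.INTER_CUBIC))"
```

```text
(array([ 96.83056608, 135.44469256]), np.float64(65.5822760899179), np.float64(-42.15926624666504)) [-0.32803587  0.5384643   0.44689245]
```

View pics/c2.png

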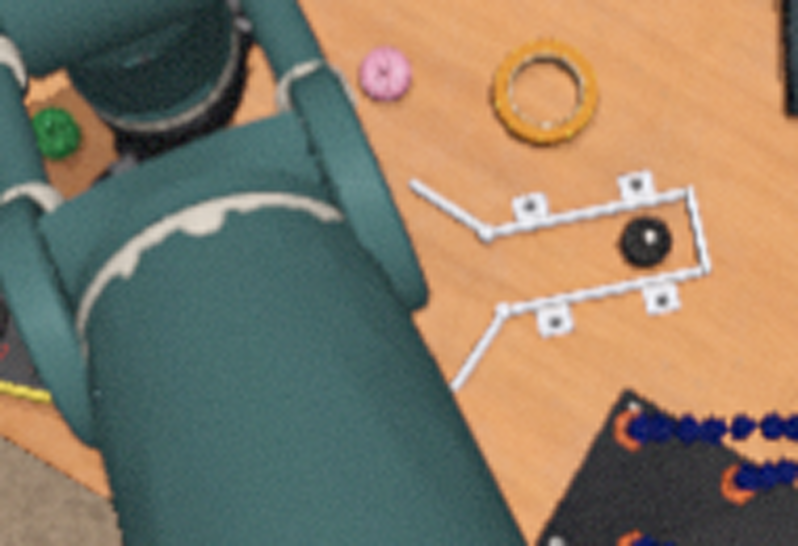

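The first motor stands upright in the slot near its end, at (645,241) in the crop. Now descend behind the motor on the +x side and push it diagonally.

Emit:
{"fn": "jog_arm", "kwargs": {"turn": [[0, 0, 0], [0, 0, 0], [0, 0, 0], [0, 0, 0], [0, 0, 0], [0, 0, 0], [0, 0, 0], [0, 0, 0], [0, 0, 0], [0, 0, 0], [0, 0, 0], [0, 0, 0], [0, 0, 0], [0, 0, 0], [0, 0, 0], [0, 0, 0], [0, 0, 0], [0, 0, 0], [0, 0, 0], [0, 0, 0]], "delta_pos": [[0, 0.002, 0.011], [0, 0, 0.012], [0, 0, 0.012], [0, 0, 0.012], [0, 0, 0.01], [0, 0, 0], [-0.006, 0, 0], [-0.006, 0, 0], [-0.005, 0, 0], [-0.004, 0, 0], [-0.004, 0, 0], [-0.005, 0, 0], [-0.006, 0, 0], [-0.006, 0, 0], [-0.006, 0, 0], [-0.006, 0, 0], [-0.006, 0, 0], [-0.006, 0, 0], [-0.004, 0, 0], [-0.002, 0, 0]], "gripper": [0.014, 0.014, 0.014, 0.014, 0.014, 0.014, 0.014, 0.014, 0.014, 0.014, 0.014, 0.014, 0.014, 0.014, 0.014, 0.014, 0.014, 0.014, 0.014, 0.014]}}

```text
time: 10.75
tool_pos: [0.5342, 0.216, 0.0072]
tcp_rot: [-2.717, -1.576, 0.001]
wrist_force: [0.5, 0.7, 0.9]
width: 0.167
grip_force: 0.1
```

```bash
python3 -c "
from h import *
print(toolf(),read_state()['wrist_force'])
im=snap('side','s2');cv2.imwrite('pics/d2.png',cv2.resize(im[150:290,200:400,::-1],None,fx=4,fy=4,interpolation=cv2.INTER_CUBIC))"
```

```text
(array([49.2345012, 79.6643214]), np.float64(7.165150942628821), np.float64(-41.85132540571307)) [0.54586502 0.72712494 0.93550414]
```

View pics/d2.png

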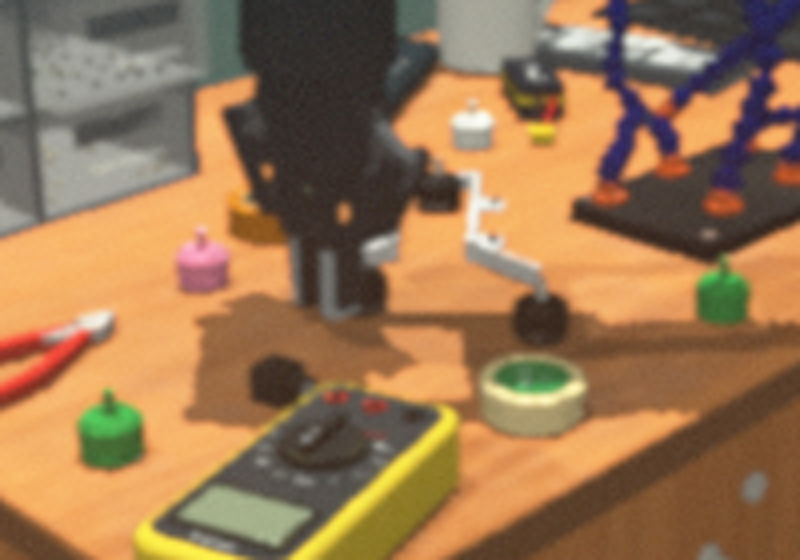

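The pushed motor is visible right of the fingertips at about (370,290); camera (275,380), tin and the third motor (540,318) are unmoved. I check whether it sits in the notch.

```bash
python3 -c "
from h import *
R,t,_,_=fence()
for f in ([33.8,62.6],[49.2,79.7]):
    w=R@(np.array(f)/1000)+t
    for z in(0,.01,.02): print(f,z,(proj('side',[*w,z])-[200,150])*4)
w=R@np.array([.0338,.0626])+t; C=-cal('side')[2].T@cal('side')[3]; v=(w-C[:2]);v/=np.linalg.norm(v)
for s in(1,-1): print((proj('side',[*(w+s*.014*np.array([-v[1],v[0]])),.01])-[200,150])*4)
"
```

```text
[33.8, 62.6] 0 [[360.04185629 304.10100794]]
[33.8, 62.6] 0.01 [[359.64541058 286.24497216]]
[33.8, 62.6] 0.02 [[359.24511284 268.23781531]]
[49.2, 79.7] 0 [[326.46357226 317.37647944]]
[49.2, 79.7] 0.01 [[325.91564277 299.23887496]]
[49.2, 79.7] 0.02 [[325.36231249 280.94502424]]
[[332.25037994 286.93599064]]
[[386.97768456 285.55629489]]
```

In notch (the expected bell edge is at 387, seen at 386). Finish the diagonal, then swing about the motor to face the gate.

Emit:
{"fn": "jog_arm", "kwargs": {"turn": [[0, 0, 0], [0, 0, 0], [0, 0, 0], [0, 0, 0], [0, 0, 0], [0, 0, 0], [0, 0, 0], [0, 0, 0], [0, 0, 0], [0, 0, -0.1], [0, 0, -0.105], [0, 0, -0.105], [0, 0, -0.105], [0, 0, -0.105], [0, 0, -0.105], [0, 0, -0.105], [0, 0, 0]], "delta_pos": [[-0.004, 0, 0], [-0.006, 0, 0], [-0.006, 0, 0], [-0.006, 0, 0], [-0.006, 0, 0], [-0.006, 0, 0], [-0.005, 0, 0], [-0.003, 0, 0], [-0.001, 0, 0], [-0.001, -0.0024, 0], [-0.001, -0.0024, 0], [-0.001, -0.0024, 0], [-0.001, -0.0024, 0], [-0.001, -0.0024, 0], [-0.001, -0.0024, 0], [-0.001, -0.0024, 0], [-0.001, 0, 0]], "gripper": [0.014, 0.014, 0.014, 0.014, 0.014, 0.014, 0.014, 0.014, 0.014, 0.014, 0.014, 0.014, 0.014, 0.014, 0.014, 0.014, 0.014]}}

```text
time: 12.22
tool_pos: [0.4956, 0.1751, 0.0072]
tcp_rot: [-1.972, -2.445, 0.001]
wrist_force: [-0.4, 0.3, -0.1]
width: 0.163
grip_force: 0.1
```

```bash
python3 -c "
from h import *
p=toolf();print(p,read_state()['wrist_force'])
im=snap('side','s3')
R,t,_,_=fence();a=np.radians(p[2]);M=p[0]+23*np.array([np.sin(a),-np.cos(a)]);print('M',M)
w=R@(M/1000)+t;print((proj('side',[*w,.01])-[200,150])*4)
cv2.imwrite('pics/d3.png',cv2.resize(im[150:290,200:400,::-1],None,fx=4,fy=4,interpolation=cv2.INTER_CUBIC))"
```

```text
(array([ 2.92039513, 47.70071868]), np.float64(7.171120557028801), np.float64(0.15548136154312486)) [-0.36878995  0.27249701 -0.10912216]
M [ 2.98280927 24.70080337]
[[423.90404479 259.01021488]]
```

View pics/d3.png

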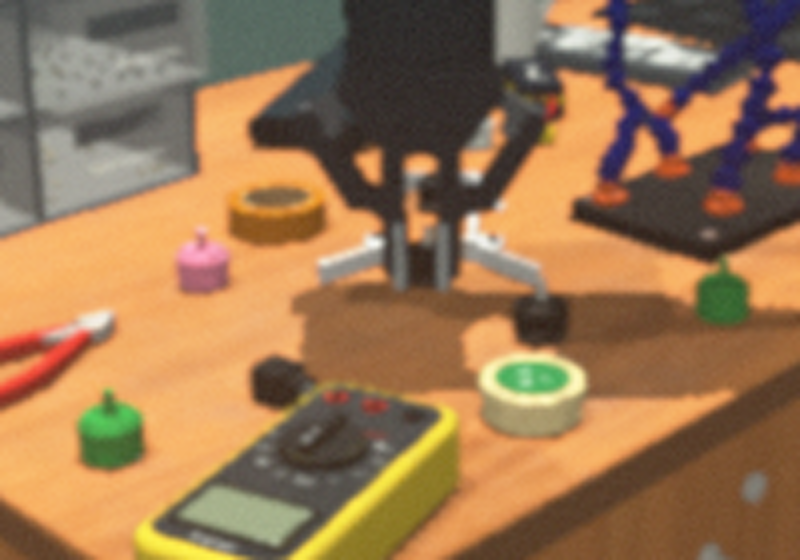

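The motor sits in the notch before the gate at (422,262), with the first one in the slot behind it. Push in as before.

Emit:
{"fn": "jog_arm", "kwargs": {"turn": [[0, 0, 0], [0, 0, 0], [0, 0, 0], [0, 0, 0], [0, 0, 0], [0, 0, 0], [0, 0, 0], [0, 0, 0], [0, 0, 0], [0, 0, 0]], "delta_pos": [[-0.004, -0.0006, 0], [-0.005, -0.0006, 0], [-0.005, -0.0006, 0], [-0.004, -0.0006, 0], [-0.002, -0.0006, 0], [0.004, 0, 0], [0, 0, 0], [0, 0, 0], [0, 0, 0], [0, 0, 0]], "gripper": [0.014, 0.014, 0.014, 0.014, 0.014, 0.014, 0, 0, 0, 0]}}

```text
time: 13.1
tool_pos: [0.4965, 0.159, 0.0073]
tcp_rot: [1.975, 2.443, 0.0]
wrist_force: [0.2, 0.3, 0.2]
width: 0.0
grip_force: 0.0
```

Emit:
{"fn": "jog_arm", "kwargs": {"turn": [[0, 0, 0], [0, 0, 0], [0, 0, 0], [0, 0, 0], [0, 0, 0], [0, 0, 0], [0, 0, 0], [0, 0, 0], [0, 0, 0], [0, 0, 0], [0, 0, 0], [0, 0, 0], [0, 0, 0], [0, 0, 0]], "delta_pos": [[-0.003, 0, 0], [-0.005, 0, 0], [-0.005, 0, 0], [-0.005, 0, 0], [-0.005, 0, 0], [-0.005, 0, 0], [-0.005, 0, 0], [-0.005, 0, 0], [-0.005, 0, 0], [-0.005, 0, 0], [-0.005, 0, 0], [-0.005, 0, 0], [-0.004, 0, 0], [-0.002, 0, 0]], "gripper": [0, 0, 0, 0, 0, 0, 0, 0, 0, 0, 0, 0, 0, 0]}}

```text
time: 14.27
tool_pos: [0.51, 0.0957, 0.0073]
tcp_rot: [1.976, 2.443, -0.0]
wrist_force: [0.2, -0.1, 0.2]
width: -0.002
grip_force: 0.1
```

```bash
python3 -c "
from h import *
print(toolf(),read_state()['wrist_force'])"
```

```text
(array([  0.40471173, -32.9697464 ]), np.float64(7.275505405956232), np.float64(-0.022359452040508435)) [ 0.22291865 -0.10817795  0.23578154]
```

Emit:
{"fn": "jog_arm", "kwargs": {"turn": [[0, 0, 0], [0, 0, 0], [0, 0, 0], [0, 0, 0], [0, 0, 0], [0, 0, 0], [0, 0, 0], [0, 0, 0], [0, 0, 0], [0, 0, 0], [0, 0, 0], [0, 0, 0], [0, 0, 0], [0, 0, 0], [0, 0, -0.117], [0, 0, -0.117], [0, 0, -0.117], [0, 0, -0.117], [0, 0, -0.117], [0, 0, -0.117]], "delta_pos": [[0.004, 0, 0], [0, 0, -0.01], [0, 0, -0.012], [0, 0, -0.012], [0, 0, -0.012], [0, 0, -0.01], [0.019, -0.0106, 0], [0.019, -0.0106, 0], [0.019, -0.0106, 0], [0.019, -0.0106, 0], [0.019, -0.0106, 0], [0.019, -0.0106, 0], [0.019, -0.0106, 0], [0.019, -0.0106, 0], [0, 0, 0], [0, 0, 0], [0, 0, 0], [0, 0, 0], [0, 0, 0], [0, 0, 0]], "gripper": [0, 0, 0, 0, 0, 0, 0.014, 0.014, 0.014, 0.014, 0.014, 0.014, 0.014, 0.014, 0.014, 0.014, 0.014, 0.014, 0.014, 0.014]}}

```text
time: 15.93
tool_pos: [0.3947, 0.2314, 0.0645]
tcp_rot: [1.005, 2.975, 0.002]
wrist_force: [-1.0, 0.0, 0.0]
width: 0.166
grip_force: 0.0
```

```bash
python3 -c "
from h import *
p=toolf();print(p,read_state()['wrist_force'])
a=np.radians(p[2]);d=p[0]-[-58.9,93.7];print('ahead',d@[-np.sin(a),np.cos(a)],'lat',d@[np.cos(a),np.sin(a)])
im=snap('top','t3')
m=(im[150:260,230:385].max(2)<60).astype(np.uint8);n,l,s,c=cv2.connectedComponentsWithStats(m)
for i in range(1,n):
    if 20<s[i,4]<200: print(s[i],(tof(ray('top',c[i]+[230,150],.013))*1000).round(1))
"
```

```text
(array([-83.88338581, 123.90556977]), np.float64(64.5264875731608), np.float64(40.57153502067019)) [-1.01206694  0.04672799  0.03286924]
ahead 39.1931026835751 lat 0.6683666726772373
[11 25  8 11 55] [[ 57.3 168.6]]
[122  27  12  11  81] [[ -1.  -84.8]]
[111  30  10  11  75] [[ -0.8 -56. ]]
[55 41 17 32 85] [[-25.   67.8]]
[ 49  88  19  20 128] [[-114.4  102.9]]
```

Both motors are in the slot (y = -85 and -56 mm) and the camera is unmoved. Now the third.

Emit:
{"fn": "jog_arm", "kwargs": {"turn": [[0, 0, 0], [0, 0, 0], [0, 0, 0], [0, 0, 0], [0, 0, 0], [0, 0, 0], [0, 0, 0], [0, 0, 0], [0, 0, 0], [0, 0, 0], [0, 0, 0], [0, 0, 0], [0, 0, 0], [0, 0, 0], [0, 0, 0], [0, 0, 0], [0, 0, 0], [0, 0, 0], [0, 0, 0], [0, 0, 0]], "delta_pos": [[0, -0.0007, 0.011], [0, 0, 0.012], [0, 0, 0.012], [0, 0, 0.012], [0, 0, 0.01], [0, 0, 0], [-0.006, 0, 0], [-0.004, 0, 0], [-0.004, 0, 0], [-0.004, 0, 0], [-0.005, 0, 0], [-0.006, 0, 0], [-0.006, 0, 0], [-0.006, 0, 0], [-0.006, 0, 0], [-0.006, 0, 0], [-0.006, 0, 0], [-0.006, 0, 0], [-0.004, 0, 0], [-0.002, 0, 0]], "gripper": [0.014, 0.014, 0.014, 0.014, 0.014, 0.014, 0.014, 0.014, 0.014, 0.014, 0.014, 0.014, 0.014, 0.014, 0.014, 0.014, 0.014, 0.014, 0.014, 0.014]}}

```text
time: 17.65
tool_pos: [0.4507, 0.1867, 0.0063]
tcp_rot: [1.015, 2.973, 0.0]
wrist_force: [0.2, 0.2, -0.1]
width: 0.164
grip_force: 0.1
```

```bash
python3 -c "
from h import *
p=toolf();print(p,read_state()['wrist_force'])
im=snap('side','s4')
R,t,_,_=fence();a=np.radians(p[2]);M=p[0]+23*np.array([np.sin(a),-np.cos(a)]);print('M',M)
w=R@(M/1000)+t;print((proj('side',[*w,.01])-[200,150])*4)
cv2.imwrite('pics/d4.png',cv2.resize(im[150:290,200:400,::-1],None,fx=4,fy=4,interpolation=cv2.INTER_CUBIC))"
```

```text
(array([-38.51774562,  68.42409927]), np.float64(6.284788015696409), np.float64(40.19073713305036)) [ 0.16935213  0.23630739 -0.10858152]
M [-23.67505906  50.8543908 ]
[[472.3868833  278.98359123]]
```

View pics/d4.png

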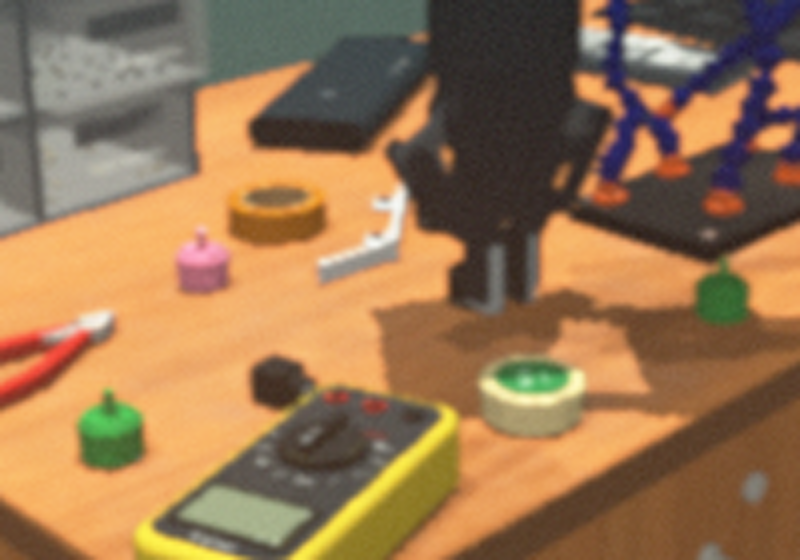

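The third motor is in the notch (left edge seen at 449, expected 446). Continue and swing.

Emit:
{"fn": "jog_arm", "kwargs": {"turn": [[0, 0, 0], [0, 0, 0], [0, 0, 0], [0, 0, 0], [0, 0, 0], [0, 0, 0], [0, 0, 0], [0, 0, 0.1], [0, 0, 0.1], [0, 0, 0.1], [0, 0, 0.1], [0, 0, 0.1], [0, 0, 0.1], [0, 0, 0.1], [0, 0, 0]], "delta_pos": [[-0.004, 0, 0], [-0.006, 0, 0], [-0.006, 0, 0], [-0.006, 0, 0], [-0.005, 0, 0], [-0.002, 0, 0], [-0.001, 0, 0], [-0.001, 0.0023, 0], [-0.001, 0.0023, 0], [-0.001, 0.0023, 0], [-0.001, 0.0023, 0], [-0.001, 0.0023, 0], [-0.001, 0.0023, 0], [-0.001, 0.0023, 0], [-0.001, 0, 0]], "gripper": [0.014, 0.014, 0.014, 0.014, 0.014, 0.014, 0.014, 0.014, 0.014, 0.014, 0.014, 0.014, 0.014, 0.014, 0.014]}}

```text
time: 18.95
tool_pos: [0.4913, 0.1714, 0.0064]
tcp_rot: [1.975, 2.443, 0.001]
wrist_force: [0.9, -0.3, -0.6]
width: 0.166
grip_force: 0.1
```

```bash
python3 -c "
from h import *
p=toolf();print(p,read_state()['wrist_force'])
im=snap('side','s5')
R,t,_,_=fence();a=np.radians(p[2]);M=p[0]+23*np.array([np.sin(a),-np.cos(a)]);print('M',M)
w=R@(M/1000)+t;print((proj('side',[*w,.01])-[200,150])*4)
cv2.imwrite('pics/d5.png',cv2.resize(im[150:290,200:400,::-1],None,fx=4,fy=4,interpolation=cv2.INTER_CUBIC))"
```

```text
(array([-2.03503092, 44.98194513]), np.float64(6.3562528260495235), np.float64(-0.022186781364651156)) [ 0.89488176 -0.27924739 -0.61219672]
M [-2.04393727 21.98194686]
[[433.57296973 257.21792972]]
```

View pics/d5.png

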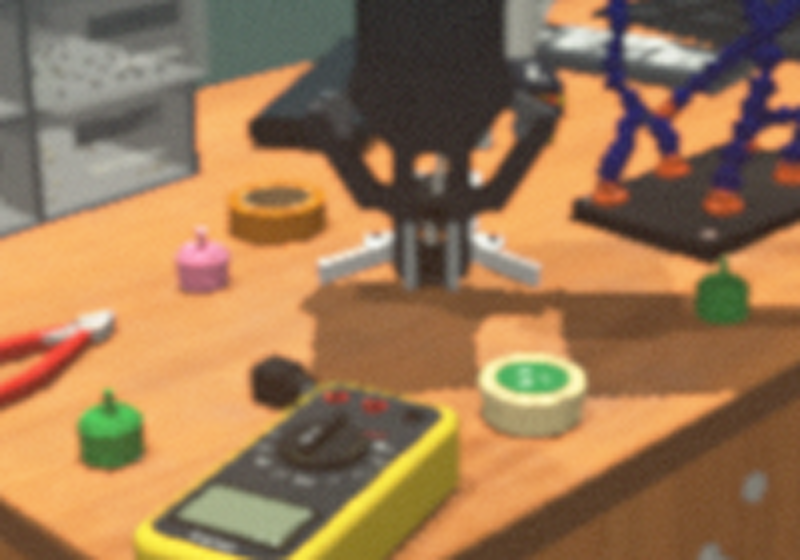

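The third motor sits in the notch before the gate at (432,258). Push it in.

Emit:
{"fn": "jog_arm", "kwargs": {"turn": [[0, 0, 0], [0, 0, 0], [0, 0, 0], [0, 0, 0], [0, 0, 0], [0, 0, 0], [0, 0, 0], [0, 0, 0], [0, 0, 0], [0, 0, 0]], "delta_pos": [[-0.004, 0.0004, 0], [-0.005, 0.0005, 0], [-0.005, 0.0005, 0], [-0.003, 0.0004, 0], [-0.001, 0.0004, 0], [0.004, 0, 0], [0, 0, 0], [0, 0, 0], [0, 0, 0], [0, 0, 0]], "gripper": [0.014, 0.014, 0.014, 0.014, 0.014, 0.014, 0, 0, 0, 0]}}

```text
time: 19.83
tool_pos: [0.4959, 0.1582, 0.0063]
tcp_rot: [1.972, 2.445, -0.0]
wrist_force: [-0.1, -0.4, -0.3]
width: 0.0
grip_force: 0.0
```

Emit:
{"fn": "jog_arm", "kwargs": {"turn": [[0, 0, 0], [0, 0, 0], [0, 0, 0], [0, 0, 0], [0, 0, 0], [0, 0, 0], [0, 0, 0], [0, 0, 0], [0, 0, 0], [0, 0, 0]], "delta_pos": [[-0.003, 0, 0], [-0.005, 0, 0], [-0.005, 0, 0], [-0.005, 0, 0], [-0.005, 0, 0], [-0.005, 0, 0], [-0.005, 0, 0], [-0.004, 0, 0], [-0.002, 0, 0], [0, 0, 0]], "gripper": [0, 0, 0, 0, 0, 0, 0, 0, 0, 0]}}

```text
time: 20.67
tool_pos: [0.5044, 0.1193, 0.0063]
tcp_rot: [1.974, 2.444, -0.0]
wrist_force: [0.2, -0.3, -0.6]
width: -0.0
grip_force: 0.0
```

Emit:
{"fn": "jog_arm", "kwargs": {"turn": [[0, 0, 0], [0, 0, 0], [0, 0, 0], [0, 0, 0], [0, 0, 0], [0, 0, 0], [0, 0, 0], [0, 0, 0], [0, 0, 0], [0, 0, 0], [0, 0, 0], [0, 0, 0], [0, 0, 0], [0, 0, 0]], "delta_pos": [[0.005, 0, 0], [0, 0, -0.012], [0, 0, -0.015], [0, 0, -0.015], [0, 0, -0.015], [0.02, 0, -0.015], [0.03, 0, -0.01], [0.03, 0, 0], [0.03, 0, 0], [0.03, 0, 0], [0.03, 0, 0], [0.03, 0, 0], [0.02, 0, 0], [0, 0, 0]], "gripper": [0, 0, 0, 0, 0, 0, 0, 0, 0, 0, 0, 0, 0, 0]}}

```text
time: 21.83
tool_pos: [0.456, 0.344, 0.0897]
tcp_rot: [-1.968, -2.448, -0.004]
wrist_force: [0.1, -0.2, 0.5]
width: -0.004
grip_force: 0.0
```

```bash
python3 -c "
from h import *
print(toolf())
im=snap('top','t4')
m=(im[130:260,230:385].max(2)<60).astype(np.uint8);n,l,s,c=cv2.connectedComponentsWithStats(m)
for i in range(1,n):
    if 20<s[i,4]<400: print(s[i],(tof(ray('top',c[i]+[230,130],.013))*1000).round(1))
cv2.imwrite('pics/c4.png',cv2.resize(im[125:255,205:395,::-1],None,fx=4.2,fy=4.2,interpolation=cv2.INTER_CUBIC))"
```

```text
(array([ -0.40660009, 221.21402691]), np.float64(89.66910680725896), np.float64(0.3335046457006227))
[11 45  8 11 48] [[ 57.7 168.6]]
[101  47  34  16 221] [[ -1.5 -60.5]]
[ 11  87  30  43 122] [[-80.1 166.6]]
```

View pics/c4.png

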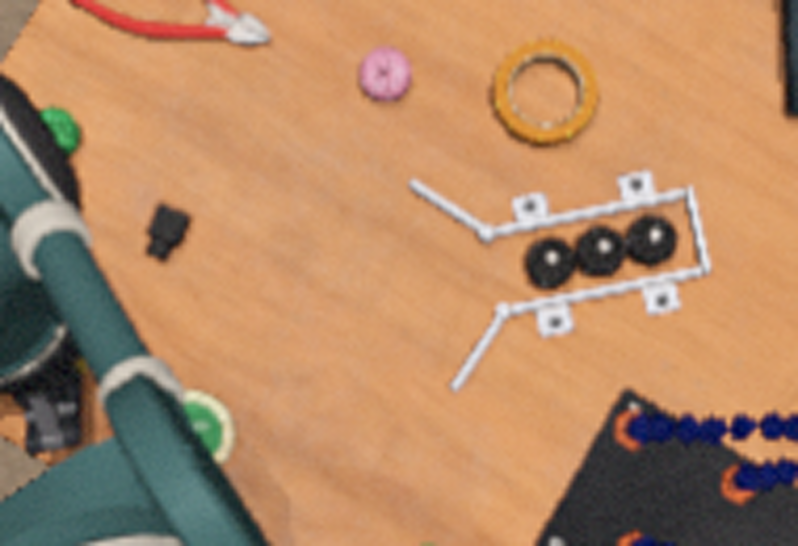

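All three motors stand upright in the slot at (550,263), (600,250) and (650,240) in the crop, about y = -32, -60 and -89 mm. Tin, camera and tape have not moved, and the arm is clear.

```bash
python3 -c "
from workcell import ticket
print(ticket.finish_job())"
```

```text
the job is handed in; nothing more can be done
None
```

I handed the job in at about 22 s: all three motors stand upright in a row in the slot, pushed through the gate one at a time, and the tin, camera and tape roll were not disturbed; no verdict came back.

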